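# Tuck the drainage grid under the sprung arm

### The job

First lay the root hook, which is lying on the loose green drainage grid, in the wooden tool tray and let go of it. Then take the green grid from the turntable and slide it in on top of the pile of black grids, under the red sprung arm, flat, lined up with the pile and fully home against the two backstop posts, so that the arm holds it down. Leave the black pile in place and do not disturb the blue pot or the bamboo tweezers.

Things in the scene. Friction and masses are not known exactly. Their poses are not given: they have to be found in the camera images.
- holder: Fixed dark steel holder, base plate 220 x 90 x 6 mm (x -100 to +120 mm). Origin: underside of the plate. A grid slides in along its +x; the mouth, at -x, roughly faces the robot. Two backstop posts at y = -25 and +25 mm, front faces at x = +70 mm, tops at z = 50 mm. Low fences at |y| 33 to 38 mm, x -5 to +65 mm, up to z = 20 mm. The two piled grids reach z = 26 mm.
- presser (a joint): Red sprung arm, 26 mm wide, hinged at holder x = +90, z = 42 mm, running towards the mouth. Lift angle in rad: 0 resting on the two piled grids, about 0.13 with a third under it, stop at 0.7. The foot presses with about 3.5 N. Its lip slopes up 21 degrees towards the mouth: a grid pushed level along +x, 0 to 6 mm above the pile, lifts the arm by itself (5 to 15 N).
- presser_foot (a point): Lowest point of the red arm's foot, where it presses on the pile (at holder x = +15, y = 0, z = 26 mm at the start).
- grid: Loose rigid green plastic drainage grid, 170 (x) x 60 (y) x 10 mm (z), 90 g, same at both ends. Origin: centre of its underside. Lies flat on the turntable; the root hook lies on it.
- hook: Root hook lying flat: wooden handle 110 (x) x 22 (y) x 18 mm (z), then a steel rod on the +x end, ending in a bent claw 121 mm from the origin and 29 mm to +y. 90 g. Origin: centre of the handle's underside. The centre of mass is about 6 mm from the origin towards +x.
- tray: Fixed open wooden tool tray, 220 (x) x 100 (y) x 22 mm high outside, walls and floor 5 mm. Origin: centre of its underside. Empty at the start.
- turntable: Fixed (locked) round steel turntable, 200 mm diameter, top face 30 mm above the work surface. Origin: centre of its underside. Turntable and holder may change sides.
- pile_a: Lower black grid of the pile, same shape as the green one. Origin: centre of its underside.
- pile_b: Upper black grid of the pile, same shape as the green one. Origin: centre of its underside.
- pot: Bystander: blue glazed rectangular pot, 126 x 172 x 63 mm. Origin: centre of its underside.
- tweezers: Bystander: bamboo tweezers, 180 mm long (x), 10 mm high, lying flat. Origin: middle of the underside.
- presser_lip (a point): Underside of the tip of the arm's upturned lip, at holder x = -37 mm and about 20 mm above the pile top at the start.
- home (a point): Where the centre of the green grid's underside lies when fully home: holder x = -15, y = 0, z = 26 mm (the pile top). Axes as the holder's.
There are look-alikes about, which are no part of the job. What is meant by the holder is not pink or yellow, and is the larger of those in its own colour.

How it is judged:
By the outcome, as a careful person would: the job done as asked, in the order asked, and still so for the second after the job is handed in, with the robot touching nothing.
It also fails if it takes over 72 s, if anything falls off the work surface, if the arm or the gripper's body presses on something with over 40 N, if the wrist force passes 120 N, or if a joint passes its speed limit or range.

### The arm

A 7-joint arm with a two-finger parallel gripper is mounted at the origin on the work surface. World frame = base frame: x ahead of the robot, y to its left, z up, the work surface at z = 0. Lengths are in m, angles in rad, forces in N, time in s.
With the tool pointing down it reaches from about 0.35 to 0.775 m from the base axis. Payload 3.1 kg.
Tool frame: the origin (TCP) lies midway between the tips of the shut fingers; the grasp point (between the pads) lies 19 mm behind it; z points along the fingers, y is the line along which they close (so a half turn about z gives the same grasp; the last joint's range is limited). The gripper opens to 85 mm and grips with 20 to 120 N. Pads are 22 mm wide; open, the fingers measure 114 mm over their backs; the gripper's body (76 mm by 85 mm) begins 54 mm behind the grasp point. The pads swing forward as they close: fully open they stand 13 mm farther back than shut.
Start: joints at [-1.331, 0.311, 0.014, 1.512, -0.004, 1.319, -0.027], TCP at [0.153, 0.528, 0.231] pointing down, gripper open.
Joint ranges: [-2.7, 2.7], [-0.3, 1.91], [-1.27, 1.3], [0.12, 2.57], [-1.44, 4.58], [0.2, 2.03], [-3.05, 3.05]. Speed limits (rad/s): [2.79, 2.79, 3.14, 3.14, 3.14, 3.14, 3.14].

### API

Orientations are given as a rotation vector (axis times angle).
In Python, from cell import ctrl gives the robot as it stands. Calls block until the motion is done:
- ctrl.reach(position, orientation): joint-space move of the TCP to a pose.
- ctrl.movel(position, rot=None, feed=0.15, threshold=None): straight line of the TCP; rot=None keeps the orientation; feed is the mean speed in m/s. With threshold (N) it stops when the force on the tool has changed by that much, and returns True; else False.
- ctrl.movej(angles): joint-space move.
- ctrl.set_gripper(opening): finger opening in m; the grip force is fixed at half the most; returns when the fingers have stopped.
- ctrl.pause(seconds).
- ctrl.inverse_kinematics(position, orientation): joint angles nearest the present ones, or None.
- ctrl.grab_frame(name): name is "scene" or "top" or "wrist"; returns the picture (420x560x3 uint8, blue, green, red); there is no depth.
- ctrl.camera_params(name): a dict with "fx", "fy", "cx", "cy" (pixels), "T" (4x4, takes a point from camera to world coordinates). Camera axes: x right, y down, z forward; pixel columns grow to the right and rows downward; lengths in m; the calibration is good to about 2 mm. A picture is of the moment at which its call begins: read the wrist's pose just before it. camera_params takes no time and is no camera call; for the wrist camera it gives the pose at the moment of the call.
A pose or a line that the arm cannot do raises ctrl.PlanningError and nothing moves.
- ctrl.hand_in(): hands the job in; it is judged then, once.
Trained networks look in the newest picture that a camera, given by its name, has taken for a name from the list of things; names that differ only in an ending like _2 or _b are one class to them, and where a whole thing is asked for, a point or a joint stands for the part that bears it (a point fixed in the world has none). Each returns a list of dicts, best first, with "p" (0 to 1); they miss things now and then, are a little off and sometimes report something else, mostly with a low value. They report only what shows in the picture. A call takes as long as a camera call. They do not tell look-alikes from the thing itself.
- ctrl.recognise(camera, thing): "location" ([x, y, z] in m, in world coordinates, good to about 4 mm: the middle of the surface that is visible of it).
- ctrl.regions_of(camera, thing): "pixels" (420x560 bool, what is visible of it).
Readings, each from a call of its own:
- ctrl.get_time_s(): time.
- ctrl.get_qpos(): joint angles.
- ctrl.get_joint_velocities(): joint speeds.
- ctrl.get_joint_efforts(): joint torques, N m.
- ctrl.get_eef_pos(): TCP position.
- ctrl.get_ee_rot(): TCP orientation.
- ctrl.get_wrist_force(): force on the tool from outside, world axes, zero at the start.
- ctrl.get_torque(): the same for the moment, N m.
- ctrl.get_opening(): finger opening in m.
- ctrl.get_grip_force(): force on a finger pad.
Only numpy, scipy, OpenCV 4.12 (cv2) and the standard library are available. Lean on these libraries where they do the work, as an engineer would, in place of code of your own. Each camera call takes 0.05 s, during which the arm holds its last target. There are 200 camera calls.

## Working session

There is one attempt and no reset: what is moved stays moved. The work goes in short steps, each a Python script; the robot and the scene stay as the last script left them, time stands still between calls to the robot, and variables do not carry over. Pictures are saved under pics/ and viewed, at most 10 in all, crops included, and the job is handed in when it is done.

```bash
ls; mkdir -p pics
python3 - <<'E'
from cell import ctrl
import cv2,numpy as np
for n in("scene","top"):
    cv2.imwrite(f"pics/{n}0.png",ctrl.grab_frame(n))
    p=ctrl.camera_params(n);print(n,p["fx"],p["cx"],p["cy"],np.round(p["T"],3).tolist())
for t in("holder","grid","hook","tray","turntable","pile_a","presser","pot","tweezers"):
    print(t,[(np.round(d["location"],3).tolist(),round(d["p"],2)) for d in ctrl.recognise("top",t)][:5])
print(ctrl.get_time_s())
E
```

```text
pics
scene 386.9155248143582 279.11725521145473 216.3290931427371 [[0.887, 0.305, -0.347, 0.857], [0.462, -0.604, 0.65, -0.693], [-0.011, -0.736, -0.676, 0.672], [0.0, 0.0, 0.0, 1.0]]
top 431.26891149425603 283.1579840626562 209.72793246306998 [[-0.005, -0.998, 0.065, 0.453], [-1.0, 0.005, 0.002, -0.102], [-0.002, -0.065, -0.998, 1.232], [0.0, 0.0, 0.0, 1.0]]
holder [([0.668, -0.42, 0.006], 0.95), ([0.665, -0.24, 0.006], 0.88), ([0.421, -0.483, 0.006], 0.88), ([0.295, -0.247, 0.002], 0.62)]
grid [([0.611, 0.262, 0.039], 0.57)]
hook [([0.626, 0.271, 0.058], 0.87)]
tray [([0.611, 0.257, 0.041], 0.61), ([0.553, -0.026, 0.004], 0.59)]
turntable [([0.618, 0.271, 0.029], 0.63)]
pile_a [([0.603, -0.249, 0.025], 0.95), ([0.612, 0.262, 0.036], 0.72), ([0.551, -0.027, 0.004], 0.66)]
presser [([0.439, -0.49, 0.044], 0.94), ([0.676, -0.242, 0.041], 0.83), ([0.688, -0.418, 0.036], 0.51), ([0.313, -0.247, 0.034], 0.47)]
pot [([0.805, 0.038, 0.02], 0.73)]
tweezers [([0.397, 0.058, 0.008], 0.58)]
0.55
```

View pics/top0.png

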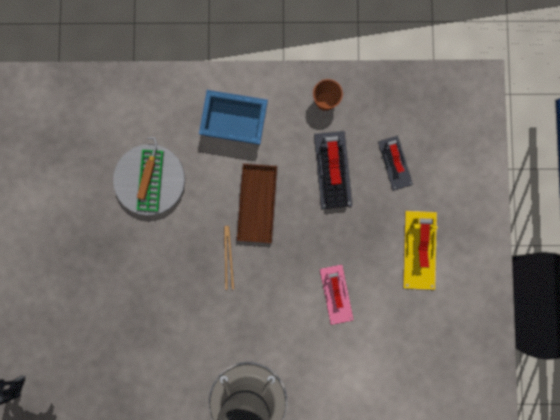

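View pics/scene0.png

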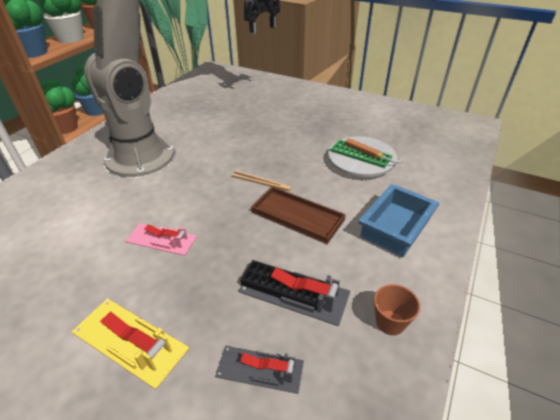

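Candidates for the holder in the top image are dark with a pile (332,170), small dark (395,163), yellow (420,250) and pink (337,295). The first fits: it is not pink or yellow, it is the larger dark one and it holds the black pile. I'll confirm in a crop and measure.

```bash
cat > h.py <<'E'
from cell import ctrl
import cv2,numpy as np
from scipy.spatial.transform import Rotation as R
def proj_plane(cam,uv,z,P=None):
    p=P or ctrl.camera_params(cam);uv=np.atleast_2d(uv).astype(float)
    d=np.c_[(uv[:,0]-p["cx"])/p["fx"],(uv[:,1]-p["cy"])/p["fy"],np.ones(len(uv))]@p["T"][:3,:3].T
    o=p["T"][:3,3];return o+d*((z-o[2])/d[:,2])[:,None]
def to_px(cam,X,P=None):
    p=P or ctrl.camera_params(cam);c=(np.atleast_2d(X)-p["T"][:3,3])@p["T"][:3,:3]
    return np.c_[c[:,0]/c[:,2]*p["fx"]+p["cx"],c[:,1]/c[:,2]*p["fy"]+p["cy"]]
def rect(cam,mask,z,P=None):
    v,u=np.nonzero(mask);X=proj_plane(cam,np.c_[u,v],z,P)[:,:2]
    (c,s,a)=cv2.minAreaRect((X*1000).astype(np.float32))
    if s[0]<s[1]: s=s[::-1];a+=90
    a=(a+90)%180-90
    return np.round(np.array(c)/1000,4),np.round(s,1),round(a,1)
def down(yaw): # tool pointing down, tool y axis (closing) at angle yaw+90deg: tool x along yaw
    return (R.from_euler('z',yaw)*R.from_euler('x',np.pi)).as_rotvec()
E
python3 - <<'E'
from h import *
im=ctrl.grab_frame("top")
a=cv2.resize(im[120:220,300:433],(800,600),interpolation=cv2.INTER_CUBIC)
b=cv2.resize(im[125:225,95:195],(600,600),interpolation=cv2.INTER_CUBIC)
cv2.imwrite("pics/c1.png",cv2.resize(np.hstack([a,b]),(800,343)))
for t,z in(("holder",.006),("grid",.04),("hook",.055),("tray",.022),("pile_a",.026),("presser",.04),("turntable",.03),("pot",.06),("tweezers",.01)):
    for d in ctrl.regions_of("top",t)[:5]:
        v,u=np.nonzero(d["pixels"]);print(t,round(d["p"],2),(int(u.mean()),int(v.mean())),*rect("top",d["pixels"],z))
E
```

```text
holder 0.97 (331, 161) [ 0.6506 -0.2424] [214.9  88.4] 6.2
holder 0.97 (336, 293) [ 0.2957 -0.2476] [156.   64.2] 10.9
holder 0.58 (395, 162) [ 0.6675 -0.4219] [148.7  61.3] 16.1
grid 0.88 (151, 180) [0.6164 0.2694] [170.5  65.1] -3.8
hook 0.8 (147, 173) [0.6456 0.2714] [176.3  31. ] -12.6
hook 0.21 (257, 202) [ 0.5497 -0.0295] [213.9 100.2] -4.4
tray 0.65 (257, 202) [ 0.5537 -0.0267] [221.9 102.3] -3.4
pile_a 0.87 (334, 180) [ 0.6228 -0.245 ] [170.1  63.7] 4.0
pile_a 0.17 (151, 180) [0.6185 0.2745] [172.1  63.7] -4.0
presser 0.89 (424, 242) [ 0.4372 -0.4888] [132.7  30.2] -4.1
presser 0.63 (333, 158) [ 0.67   -0.2397] [133.1  33.8] 2.2
presser 0.62 (336, 289) [ 0.3087 -0.2446] [94.5 20.5] 10.7
presser 0.58 (396, 155) [ 0.68   -0.4159] [91.3 22.8] 14.3
turntable 0.67 (148, 177) [0.6198 0.2768] [198.3 196.9] 0.6
pot 0.67 (233, 116) [0.788  0.0369] [173.4 129.6] 80.3
tweezers 0.8 (228, 255) [0.4    0.0549] [179.5  22.8] 2.9
```

View pics/c1.png

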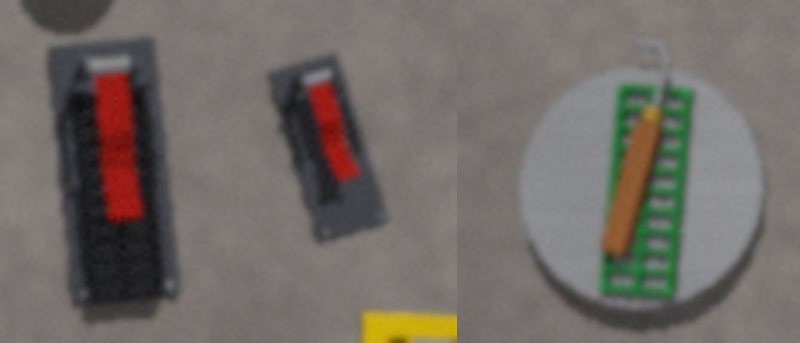

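The crop confirms it: the holder is the large dark plate with the pile, and the hook's claw points up and left (towards +x, +y). Next is a closer look from above the hook.

Run:
```python
from h import *
print(ctrl.get_ee_rot(),R.from_rotvec(ctrl.get_ee_rot()).as_matrix().round(2).tolist())
best=[]
for y in(-.26,-.26+np.pi):
    q=ctrl.inverse_kinematics([.60,.27,.25],down(y)); print(y,None if q is None else np.round(q,2))
    if q is not None: best.append((abs(q[6]),y))
y=min(best)[1]
ctrl.reach([.57,.27,.27],down(y))
P=ctrl.camera_params("wrist");im=ctrl.grab_frame("wrist");cv2.imwrite("pics/w1.png",im);np.save("P1.npy",P,allow_pickle=True)
print(np.round(P["T"],3).tolist(),P["fx"])
for t,z in(("hook",.058),("grid",.04)):
    for d in ctrl.regions_of("wrist",t)[:3]: print(t,round(d["p"],2),*rect("wrist",d["pixels"],z,P))
print(ctrl.get_time_s(),y)
```

```text
[-4.41061707e-01 -3.11046280e+00 -2.61343712e-05] [[-0.96, 0.28, -0.0], [0.28, 0.96, 0.0], [0.0, 0.0, -1.0]]
-0.26 [-0.84  0.61  0.72  1.15 -0.39  1.51 -2.02]
2.8815926535897933 [-0.63  0.54  0.31  1.14 -0.16  1.48  0.97]
[[0.255, 0.926, 0.278, 0.498], [0.967, -0.244, -0.072, 0.291], [0.002, 0.287, -0.958, 0.412], [0.0, 0.0, 0.0, 1.0]] 357.2364652036679
hook 0.63 [0.6455 0.2743] [173.1  31.8] -9.0
grid 0.59 [0.6172 0.2714] [172.5  61.4] -4.4
2.9917 2.8815926535897933
```

View pics/w1.png

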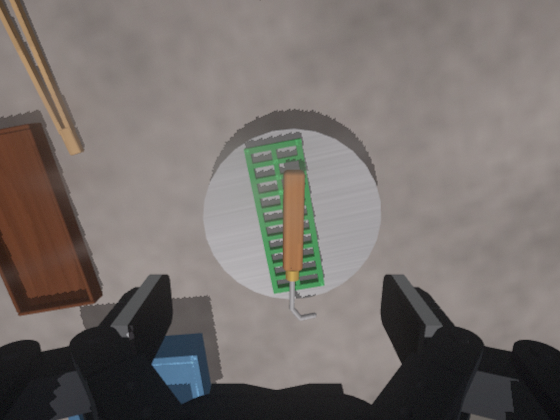

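The wrist view shows the handle from (293,165) to (292,272), the claw tip at (315,316), the grid's rear end at about (273,143) and its front end at (300,285). I'll segment the handle, pick it up and check.

Run:
```python
from h import *
P=np.load("P1.npy",allow_pickle=True).item();im=cv2.imread("pics/w1.png")
hsv=cv2.cvtColor(im,cv2.COLOR_BGR2HSV)
m=cv2.inRange(hsv,(5,90,90),(30,255,255));m[:120]=0;m[330:]=0;m[:,:220]=0;m[:,370:]=0
c,s,a=rect("wrist",m,.058,P);print("handle",c,s,a)
assert 95<s[0]<135 and 14<s[1]<32
yaw=np.radians(a);ax=np.array([np.cos(yaw),np.sin(yaw)])
g=c+.004*ax
rot=down(yaw+np.pi);print("grasp",g)
ctrl.set_gripper(.045)
ctrl.reach([*g,.12],rot)
hit=ctrl.movel([*g,.043],feed=.12,threshold=8);print("hit",hit,ctrl.get_eef_pos())
ctrl.set_gripper(0.0);print("open",ctrl.get_opening(),ctrl.get_grip_force())
ctrl.movel([*g,.14],feed=.15)
print("open",ctrl.get_opening(),ctrl.get_wrist_force(),ctrl.get_time_s())
np.save("grasp.npy",np.r_[g,yaw,c])
P=ctrl.camera_params("wrist");im=ctrl.grab_frame("wrist");cv2.imwrite("pics/w2.png",im);np.save("P2.npy",P,allow_pickle=True)
for t,z in(("grid",.04),):
    for cam in("wrist","top"):
        if cam=="top":cv2.imwrite("pics/top2.png",ctrl.grab_frame("top"))
        for d in ctrl.regions_of(cam,t)[:3]: print(cam,t,round(d["p"],2),*rect(cam,d["pixels"],z,P if cam=="wrist" else None))
```

```text
handle [0.6218 0.2768] [118.6  21.1] -14.7
grasp [0.62566907 0.27578497]
hit False [0.62662856 0.2762085  0.04442123]
open 0.020333215180415084 63.02164435386658
open 0.020066692817674352 [ 0.32465372 -0.25248469 -0.77882505] 6.075
wrist grid 0.56 [0.5973 0.2725] [130.8  59.9] -4.4
top grid 0.79 [0.6162 0.2676] [171.2  62. ] -6.8
```

View pics/w2.png

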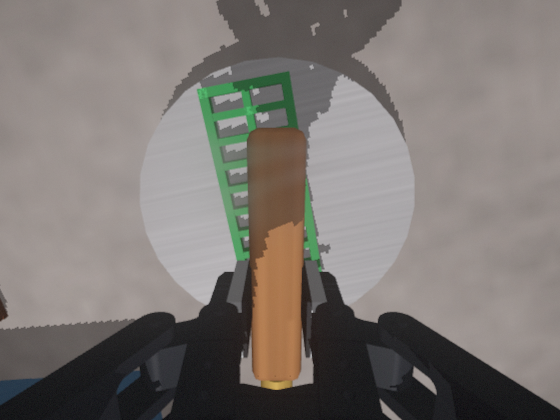

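Hook held: handle clear of the grid, claw forward. Laying it in the tray.

Run:
```python
from h import *
tc=np.array([.5535,-.0272]);ty=np.radians(-3.5);Rm=np.array([[np.cos(ty),-np.sin(ty)],[np.sin(ty),np.cos(ty)]])
t=tc+Rm@[-.027,-.005];rot=down(ty+np.pi)
ctrl.reach([*t,.12],rot)
hit=ctrl.movel([*t,.009],feed=.12,threshold=6);print(hit,ctrl.get_eef_pos())
ctrl.set_gripper(.036);print(ctrl.get_opening())
p=ctrl.get_eef_pos();ctrl.movel([p[0],p[1],.13],feed=.2)
# on to above the grid's near end
ctrl.set_gripper(.085)
ctrl.reach([.52,.27,.22],down(np.radians(-5)+np.pi))
P=ctrl.camera_params("wrist");im=ctrl.grab_frame("wrist");np.save("P3.npy",P,allow_pickle=True);cv2.imwrite("pics/w3.png",im)
m=cv2.inRange(cv2.cvtColor(im,cv2.COLOR_BGR2HSV),(40,80,40),(85,255,255))
print(rect("wrist",m,.04,P))
tp=ctrl.grab_frame("top");print(rect("top",cv2.inRange(cv2.cvtColor(tp,cv2.COLOR_BGR2HSV),(50,80,40),(80,255,255)),.04))
for th,z in(("hook",.02),("tray",.022),("pile_a",.026)):
    for d in ctrl.regions_of("top",th)[:2]: print(th,round(d["p"],2),*rect("top",d["pixels"],z))
print(ctrl.get_time_s())
cv2.imwrite("pics/v3.png",np.hstack([cv2.resize(tp[90:290,90:370],(448,320),interpolation=cv2.INTER_CUBIC),cv2.resize(im,(350,320))]))
```

```text
True [ 0.52461361 -0.0298579   0.00963487]
0.035904627435643634
(array([0.6159, 0.2713]), array([171.1,  59.7]), -4.3)
(array([0.6149, 0.2717]), array([170.2,  60.2]), -4.2)
hook 0.64 [ 0.5242 -0.0288] [121.3  22.5] -0.1
hook 0.61 [ 0.6725 -0.2419] [138.2  34.7] 2.2
tray 0.7 [ 0.5524 -0.0264] [224.7 105.3] -4.3
pile_a 0.73 [ 0.6233 -0.2448] [169.8  61. ] 4.9
11.425
```

View pics/v3.png

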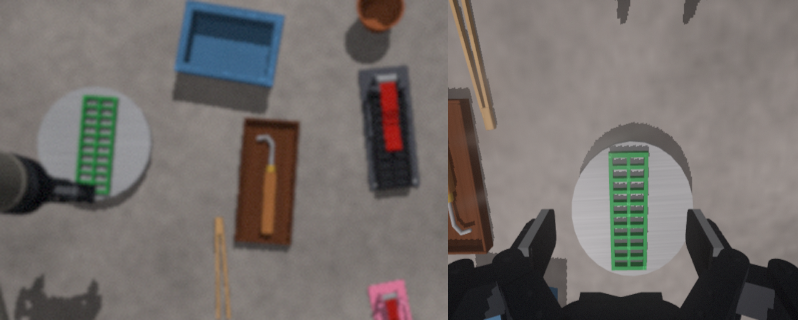

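Hook lies in the tray (handle about (268,200), claw (265,140) in the left panel) and the grid is free. Before taking the grid I'll have one close look at the holder for alignment.

Run:
```python
from h import *
ctrl.reach([.50,-.255,.24],down(np.radians(4.7)+np.pi))
P=ctrl.camera_params("wrist");im=ctrl.grab_frame("wrist");np.save("P4.npy",P,allow_pickle=True);cv2.imwrite("pics/w4.png",im)
for th,z in(("pile_a",.026),("holder",.006),("presser",.04)):
    for d in ctrl.regions_of("wrist",th)[:2]: print(th,round(d["p"],2),*rect("wrist",d["pixels"],z,P))
# overlay hypothesis: holder origin/yaw
y=np.radians(4.8);A=np.array([[np.cos(y),-np.sin(y)],[np.sin(y),np.cos(y)]]);o=np.array([.6233,-.2448])+A@[.015,0];print(o)
def W(x,yy,z): return np.r_[o+A@[x,yy],z]
for pts,col in(([W(x,s,.006) for x,s in((-.1,-.045),(.12,-.045),(.12,.045),(-.1,.045))],(0,255,255)),([W(x,s,.026) for x,s in((-.1,-.03),(.07,-.03),(.07,.03),(-.1,.03))],(0,255,0))):
    cv2.polylines(im,[to_px("wrist",np.array(pts),P).round().astype(int)],True,col,1)
cv2.imwrite("pics/v4.png",cv2.resize(im[100:340,140:460],(800,600),interpolation=cv2.INTER_CUBIC))
print(ctrl.get_time_s())
```

```text
pile_a 0.81 [ 0.6224 -0.2463] [172.5  61.4] 5.4
pile_a 0.79 [ 0.6158 -0.247 ] [162.9  53.1] 4.8
holder 0.95 [ 0.6558 -0.2426] [233.9  91.6] 4.9
holder 0.94 [ 0.3511 -0.2388] [65.  46.1] -79.3
presser 0.78 [ 0.6732 -0.2414] [133.6  33.9] 4.7
presser 0.71 [ 0.4393 -0.488 ] [136.   40.1] -5.9
[ 0.63824739 -0.24354483]
13.525
```

View pics/v4.png

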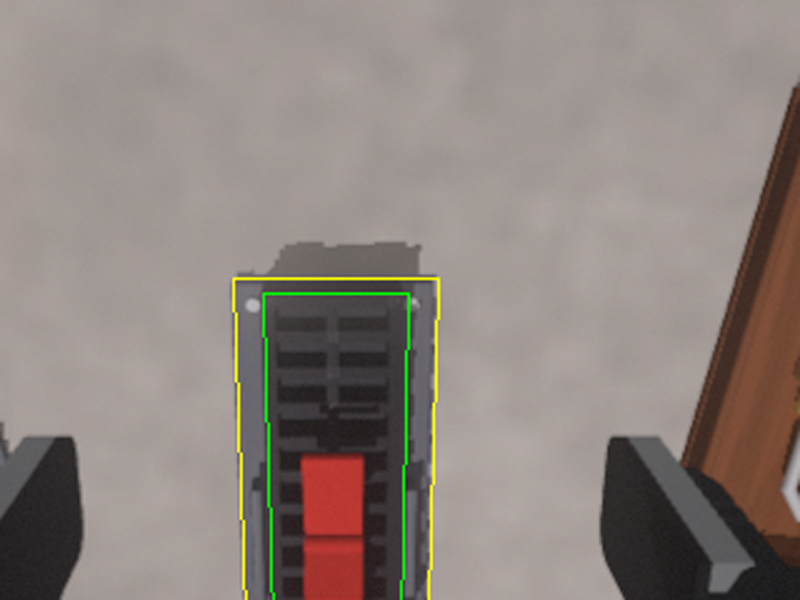

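The overlay fits the holder and pile within about 1 mm (plate's near edge at row 278, pile edge at 293). Now grasp the grid.

Run:
```python
from h import *
yaw=np.radians(-4.3);ax=np.array([np.cos(yaw),np.sin(yaw)]);g=np.array([.6156,.2714])-.066*ax;rot=down(yaw+np.pi)
ctrl.set_gripper(.072)
ctrl.reach([*g,.10],rot)
ctrl.movel([*g,.04],feed=.15)
hit=ctrl.movel([*g,.016],feed=.03,threshold=4);p=ctrl.get_eef_pos();print(hit,p)
z=p[2]+.004 if hit else .026
ctrl.movel([*g,z],feed=.05)
ctrl.set_gripper(0.);p=ctrl.get_eef_pos();print("closed",ctrl.get_opening(),ctrl.get_grip_force(),p,ctrl.get_wrist_force())
np.save("zg.npy",p)
ctrl.movel([*g,z+.10],feed=.15)
print(ctrl.get_opening(),ctrl.get_wrist_force(),ctrl.get_eef_pos(),ctrl.get_time_s())
# pre-insert, 60 mm above
y=np.radians(4.9);A=np.array([[np.cos(y),-np.sin(y)],[np.sin(y),np.cos(y)]]);o=np.array([.638,-.244])
t=o+A@[-.135-.066,0];rot2=down(y+np.pi)
ctrl.reach([*t,z+.06],rot2)
ctrl.movel([*t,z+.004],feed=.12)
print(ctrl.get_eef_pos(),ctrl.get_opening(),ctrl.get_time_s())
s=ctrl.grab_frame("scene");w=ctrl.grab_frame("wrist")
cv2.imwrite("pics/v5.png",np.hstack([cv2.resize(s[180:340,140:340],(400,320),interpolation=cv2.INTER_CUBIC),cv2.resize(w,(400,320))]))
```

```text
True [0.54962124 0.27637088 0.02185765]
closed 0.058267539425654796 65.77228903770447 [0.5500248  0.27644321 0.02607447] [ 0.67669854 -0.3094738   1.78274273]
0.05798209555091636 [-0.46089545  0.21618185 -1.28823481] [0.54872745 0.27604058 0.12457191] 18.3
[ 0.4381236  -0.26135078  0.03007129] 0.05817603840462107 20.9
```

View pics/v5.png

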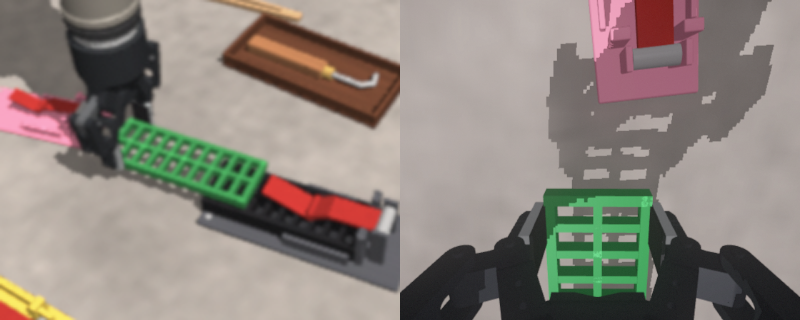

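Left panel: the grid is level above the pile, lined up, with its front end just short of the red lip. Lower until nearly touching, then slide in.

Run:
```python
from h import *
y=np.radians(4.9);A=np.array([[np.cos(y),-np.sin(y)],[np.sin(y),np.cos(y)]]);o=np.array([.638,-.244])
def T(c): return o+A@[c-.066,0]
hit=ctrl.movel([*T(-.135),.0215],feed=.03,threshold=3);z=ctrl.get_eef_pos()[2];print(hit,z)
z=z+.0012 if hit else .0235
ctrl.movel([*T(-.135),z],feed=.03)
print("slide",ctrl.movel([*T(-.030),z],feed=.05,threshold=30),ctrl.get_eef_pos(),ctrl.get_wrist_force())
h=ctrl.movel([*T(-.008),z],feed=.03,threshold=22)
p=ctrl.get_eef_pos();c=A.T@(np.array(p[:2])-o);print("home",h,p,"centre",c+[.066,0],ctrl.get_wrist_force(),ctrl.get_opening(),ctrl.get_time_s())
s=ctrl.grab_frame("scene");tp=ctrl.grab_frame("top")
m=cv2.inRange(cv2.cvtColor(tp,cv2.COLOR_BGR2HSV),(50,80,40),(80,255,255));print(rect("top",m,.036))
cv2.imwrite("pics/v6.png",np.hstack([cv2.resize(s[220:340,200:360],(400,300),interpolation=cv2.INTER_CUBIC),cv2.resize(tp[110:230,270:400],(325,300),interpolation=cv2.INTER_CUBIC)]))
```

```text
False 0.02153550550262693
slide False [ 0.53938488 -0.25225932  0.02225745] [-5.07957735 -0.73012542 -0.20820576]
home False [ 0.55655462 -0.25100969  0.02214205] centre [-1.57464640e-02 -2.72604125e-05] [-13.81610453   1.19099946   6.19532061] 0.05792339371359199 24.8083
(array([ 0.6533, -0.2398]), array([110.3,  66.5]), 4.3)
```

View pics/v6.png

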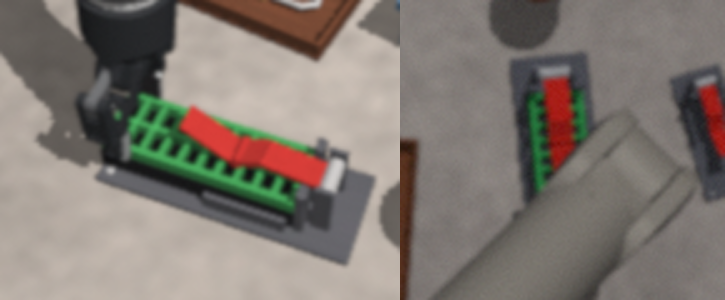

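Grid is under the arm; 14 N with a 7 mm lag may mean it is home, or only friction. Push a bit further to tell which.

Run:
```python
from h import *
y=np.radians(4.9);A=np.array([[np.cos(y),-np.sin(y)],[np.sin(y),np.cos(y)]]);o=np.array([.638,-.244])
z=.0225
for c in(-.003,.003,.008):
    h=ctrl.movel([*(o+A@[c-.066,0]),z],feed=.03,threshold=25);ctrl.pause(.2)
    p=np.array(ctrl.get_eef_pos());f=ctrl.get_wrist_force();print(h,(A.T@(p[:2]-o)+[.066,0]).round(4),p[2].round(4),np.round(f,1))
    if h or abs(f[0])>30: break
print(ctrl.get_opening(),ctrl.get_time_s())
```

```text
False [-0.0158 -0.0001] 0.0221 [-24.2   5.2  17.8]
False [-0.0158 -0.0001] 0.0221 [-35.2   6.8  26.7]
0.05796017126645399 25.975
```

The position holds at -15.8 mm while the force rises to 35 N, so the grid is against the posts. Relax, release, back off and check.

Run:
```python
from h import *
y=np.radians(4.9);A=np.array([[np.cos(y),-np.sin(y)],[np.sin(y),np.cos(y)]]);o=np.array([.638,-.244])
t=o+A@[-.0145-.066,0]
ctrl.movel([*t,.0222],feed=.03);print(np.round(ctrl.get_wrist_force(),1))
ctrl.set_gripper(.075)
ctrl.movel([*t,.15],feed=.12)
ctrl.reach([.42,-.20,.26],down(y+np.pi))
ctrl.pause(.3)
P=ctrl.camera_params("wrist");w=ctrl.grab_frame("wrist");s=ctrl.grab_frame("scene");tp=ctrl.grab_frame("top")
g=lambda im:cv2.inRange(cv2.cvtColor(im,cv2.COLOR_BGR2HSV),(50,80,40),(80,255,255))
print("top",rect("top",g(tp),.036));print("pile",[rect("top",d["pixels"],.036) for d in ctrl.regions_of("top","grid")[:2]])
ex=np.array([[*(o+A@[x,v]),.036] for x,v in((-.1,-.03),(.07,-.03),(.07,.03),(-.1,.03))])
cv2.polylines(tp,[(to_px("top",ex)*16).round().astype(int)],True,(0,255,255),1,shift=4)
print(ctrl.get_time_s())
cv2.imwrite("pics/v7.png",np.hstack([cv2.resize(s[220:340,200:360],(480,360),interpolation=cv2.INTER_CUBIC),cv2.resize(tp[120:220,285:375],(320,360),interpolation=cv2.INTER_CUBIC)]))
```

```text
[-6.6  0.8  2.7]
top (array([ 0.6223, -0.2425]), array([173. ,  66.8]), 4.7)
pile [(array([ 0.6221, -0.2441]), array([167.7,  60.4]), 4.9)]
29.5
```

View pics/v7.png

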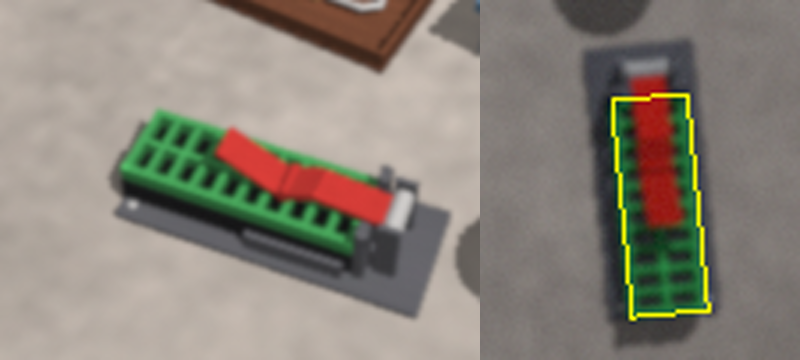

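The grid lies flat on the pile under the red arm. It matches the expected home outline in the right panel, with its front end at the posts. Its centre measures (0.622, -0.244) at 4.9°, against an expected (0.623, -0.245). Handing in.

```bash
python3 -c "
from cell import ctrl
print(ctrl.hand_in())"
```

```text
the job is handed in; nothing more can be done
None
```

The job is handed in at about 30 s: the root hook lies in the tray, and the green grid is flat on the pile, against both backstop posts and held down by the red arm. I saw no sign of the pile, pot or tweezers being disturbed, but did not re-measure them at the end.

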